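# Put the blue pigment jar back in its sliding-lid case

## Robot

A 6-joint arm with a two-finger parallel gripper is mounted at the origin on a cart in front of the work surface, level with it; the furniture and walls round the work are solid. World frame = base frame: x ahead of the robot, y to its left, z up, the work surface at z = 0. Lengths are in mm, angles in rad, forces in N, time in s.
With the tool pointing down it reaches from about 350 to 875 mm from the base axis. Payload 4.2 kg.
Tool frame: the origin (TCP) lies between the finger pads; the fingertips stand 19 mm ahead of it and the grasp point (between the pads) is the TCP; z points along the fingers, y is the line along which they close (so a half turn about z gives the same grasp; the last joint's range is limited). The gripper opens to 87 mm and grips with 3 to 60 N. Pads are 19 mm wide; open, the fingers measure 117 mm over their backs; the gripper's body (75 mm by 190 mm) begins 51 mm behind the grasp point.
Start: joints at [1.47, 0.385, 0.008, 0, -1.194, -0.259], TCP at [220.021, 584.97, 241.55] pointing down, gripper open.
Joint ranges: [-3.14, 3.14], [-1.21, 2.06], [-1.07, 1.41], [-3.16, 2.05], [-2.99, -0.16], [-3.1, 3.1]. Speed limits (rad/s): [2.79, 2.79, 3.14, 3.14, 3.14, 3.14].

## Interface

Orientations are given as a rotation vector (axis times angle).
In Python, from rig import arm gives the robot as it stands. The module is installed in compiled form; this text tells all that it offers.
- The arm moves only by the tool carry_out, never from a script. Its argument "steps" is a list that holds one entry, the list of rows, each a list of 4 numbers: the shift along the tool's x, y, z in units of 0.2 m (1.0 is 0.2 m), then the turn about the tool's z in units of pi/4 rad (1.0 is pi/4 rad). In form: [[[dx, dy, dz, yaw], ...]]. A call has 1 to 20 rows; each row shifts and turns the commanded pose from where the row before left it, along the tool's axes as they then stand; what a row does not reach is not made up. A row lasts 1/10 s, in which the tool goes at most 50 mm and 8.59 degrees, less where a joint would pass 70% of its speed; a pose out of reach is approached as far as the arm can. A call with a number of a shift or a turn outside -1 to 1 is refused whole. A call with a gripper value outside its range is refused whole. "claw" is the gripper command: -1 is shut, 1 is fully open, values between are in proportion, set as the call begins (left out, the last holds). The fingers move at their own pace and stop on an object; "force" is the grip in N (left out, the last holds). Time passes only in rows, so rows that do not move let the fingers close. It gives the time, the measured TCP pose, the force, the opening and the grip force at its end, in the units of the state.
- arm.sense(): the state, without advancing time (a new reading comes with each control period).
- arm.capture(name): name is "side" or "top" or "wrist"; returns (picture, depth): 420x560x3 uint8, blue, green, red; 420x560 float32, mm along the optical axis (not along the pixel's ray), 0 where there is no reading.
- arm.camera_params(name): a dict with "fovy" (degrees; the focal length in pixels is half the picture's height over the tangent of half this angle, whatever the lens; pixels are square), "cx", "cy" (the principal point, pixels), "position" and "rotation" of the camera in the world; the wrist camera has in their place "tool_from_camera" (4x4, takes a point from camera to tool coordinates, whose origin is the TCP and whose axes are the flange's). Camera axes: x right, y up, looking along -z (the intrinsics and any distortion apply to the point x, -y, -z); pixel columns grow to the right and rows downward; lengths in mm; the calibration is good to about 2 mm. A picture is of the moment at which its call begins: read the wrist's pose just before it. camera_params takes no time and is no camera call.
- arm.sign_off(): hands the job in; it is judged then, once.
The state is a dict: "t": time; "qpos": joint angles; "qvel": joint speeds; "joint_torque": joint torques, N m; "eef_pos": TCP position; "tcp_rot": TCP orientation; "force": force on the tool from outside, world axes, zero at the start; "torque": the same for the moment, N m; "width": finger opening in mm; "grasp_force": force on a finger pad.
Only numpy, scipy, OpenCV 4.12 (cv2) and the standard library are available. Lean on these libraries where they do the work, as an engineer would, in place of code of your own. Each camera call takes 0.05 s, during which the arm holds its last target. There are 200 camera calls.

## Task

Put the blue pigment jar with the black screw lid away: lay the fingertips on the rubber patch of the wooden case's sliding lid, press lightly (some 13 N, never 30 N: the lid is thin) and drag it back towards you all the way to its stop. Stand the jar right down in the empty hole of the insert and let go, then slide the lid fully shut in the same way. Leave the other jars, the cup, the screwdriver and the marker where they are.

Things in the scene. Friction and masses are not known exactly. Their poses are not given: they have to be found in the camera images.
- case: fixed wooden case, 218 x 118 x 64 mm, its underside 0 to 4 mm above the table on feet. Origin: centre of underside; x axis along its length, away from the robot, yaw within 0.3 rad. Side and rear walls 9 mm thick, 64 mm high; inside 200 x 100 mm. Cork insert, top 22 mm above origin, four holes in a row along x, 48 mm apart: the rearmost is empty, the others hold jars (tops 46 mm above origin)
- lid (a joint): m the lid is open: 0 = shut at the rear wall, 0.110 = at its stop; starts at 0 to 0.012; opens along the case's -x, shuts along +x. Plywood sheet 210 x 108 x 5 mm in grooves, no handle, flush with the front wall. It stays where it is left. Sliding it takes some 5 N: below 6 to 9 N of press (as friction is) fingers slip on it; the drag itself changes an arm's press by several N
- patch_home (a point): where the centre of the top of the lid's black rubber grip patch would be with the lid shut and riding lowest (54.5 mm above the case's origin); fixed to the case, axes as the case. The patch is that much further along -x as the lid is open, and 0 to 7 mm higher, as the felt in the grooves is worn: feel for it. Patch 70 mm along x, 56 mm across, 1 mm proud, hard; a stiff arm gains some 10 N per mm
- empty_hole (a point): centre of the empty hole's floor (case x = +0.072, y = 0, 10 mm above the case's origin); axes as the case. Hole 43 mm wide, 12 mm deep, rim bevelled. The next jar's centre is 48 mm off towards the front, the rear wall 28 mm behind, each side wall 50 mm off: fingers have room at the jar's sides (along the case's y). Uncovered when the lid is over 0.06 open
- blue_jar_mid (a point): centre of the loose jar with a blue body and black screw lid: 40 mm across the lid (its top 11 mm), 38 mm across the body, 36 mm tall, so 18 mm above its underside; about 28 g. Stands on the table left of the case. Seated in the hole, its top is 2.5 mm or more below the sliding lid; standing on the insert or tilted it blocks that lid
- pink_jar: a like jar with a pink body and a white lid on the table, 40 x 36 mm; origin: centre of its underside. Stays where it is
- yellow_jar: a like jar with a yellow body and a white lid on the table, 40 x 36 mm; origin: centre of its underside. Stays where it is
- mixing_cup: coral silicone mixing cup, 41 mm wide, 28 mm high, on the table at the left; origin: centre of its underside. Stays where it is
- screwdriver: small screwdriver with a blue handle, 128 mm long, lying right of the case; origin: about its middle, underneath. Stays where it is
- marker: white marker with a blue cap, 131 mm long, lying right of the case; origin: about its middle, underneath. Stays where it is
Things that resemble listed ones, but are neither listed nor needed, are in the scene too. What is shaped like the part that bears blue_jar_mid but green or purple is not meant.

How it is judged:
By the outcome, as a careful person would: the job done as asked, in the order asked, and still so for the second after the job is handed in, with the robot touching nothing.
It also fails if it takes over 72 s, if anything falls off the work surface, if the arm or the gripper's body presses on something with over 40 N, if the wrist force passes 120 N, or if a joint passes its speed limit or range.

## Working session

There is one attempt and no reset: what is moved stays moved. The work goes in short steps, Python scripts to look and compute and a tool call to move; the robot and the scene stay as the last step left them, time stands still between calls to the robot, and variables do not carry over. Pictures are saved under pics/ and viewed, at most 10 in all, crops included, and the job is handed in when it is done.

Besides the shell and the picture viewer there is one more tool, called after "Call:" by a JSON object that holds its "method" and its "body", one argument or row to a line. carry_out: Moves the arm, as the interface text tells. Shifts and turns lie within -1 to 1; 1 stands for 0.2 m of shift or pi/4 rad of turn. Its arguments: {"type":"object","properties":{"steps":{"type":"array","items":{"type":"array","items":{"type":"array","items":{"type":"number"}}}},"claw":{"type":"number"},"force":{"type":"number"}},"required":["steps"]}

```bash
mkdir -p pics; cat > h.py <<'E'
import numpy as np, cv2
from rig import arm
from scipy.spatial.transform import Rotation as R
def cam(n):
    s=arm.sense(); p=arm.camera_params(n); im,d=arm.capture(n)
    if n=='wrist':
        T=np.eye(4);T[:3,:3]=R.from_rotvec(s['tcp_rot']).as_matrix();T[:3,3]=s['eef_pos'];T=T@np.array(p['tool_from_camera'])
        p['rotation'],p['position']=T[:3,:3],T[:3,3]
    return im,d,p
def pts(d,p):
    f=d.shape[0]/2/np.tan(np.radians(p['fovy'])/2)
    v,u=np.mgrid[:d.shape[0],:d.shape[1]]
    X=np.stack([(u-p['cx'])/f*d,-(v-p['cy'])/f*d,-d],-1)
    return X@np.array(p['rotation']).T+np.array(p['position'])
def ray(p,u,v,z):
    f=210/np.tan(np.radians(p['fovy'])/2)
    r=np.array(p['rotation'])@np.array([(u-p['cx'])/f,-(v-p['cy'])/f,-1]); o=np.array(p['position'])
    return o+r*(z-o[2])/r[2]
E
python3 - <<'E'
from h import *
print(arm.sense())
for n in ['top','side','wrist']:
    im,d,p=cam(n); print(n,p); cv2.imwrite(f'pics/{n}0.png',im); np.savez(f'{n}0.npz',im=im,d=d,p=pts(d,p))
E
```

```text
{'t': 0.0, 'qpos': array([ 1.46960729e+00,  3.85589353e-01,  6.62008151e-03, -5.20780706e-04,
       -1.19402070e+00, -2.58609988e-01]), 'qvel': array([ 0.00126415, -0.00051065,  0.00030387,  0.00094895, -0.00016506,
        0.0010266 ]), 'joint_torque': array([ 3.80142808e-05, -3.90664673e+01,  1.87405086e+01,  4.22010407e+00,
        1.10142879e-02, -1.90279297e-04]), 'eef_pos': array([219.82490235, 584.45601236, 240.4342965 ]), 'tcp_rot': array([ 3.08864960e+00, -5.62026022e-01, -4.86692580e-04]), 'force': array([0.29730306, 0.78188406, 0.00151526]), 'torque': array([-0.03794421,  0.02262993, -0.00808866]), 'grasp_force': 0.0, 'width': 86.904976537248}
top {'fovy': 51.57343191823844, 'cx': 285.74338460188693, 'cy': 207.99203017316842, 'position': array([ 465.16295313,   63.83559269, 1015.39208164]), 'rotation': array([ 0.02893391, -0.06425438, -1.56504914])}Traceback (most recent call last):
  File "<stdin>", line 4, in <module>
  File "h.py", line 14, in pts
    return X@np.array(p['rotation']).T+np.array(p['position'])
           ~~~~~~~~~~~~~~~~~~~~~~~~~~~^~~~~~~~~~~~~~~~~~~~~~~~
ValueError: operands could not be broadcast together with shapes (420,560) (3,)
```

View pics/top0.png

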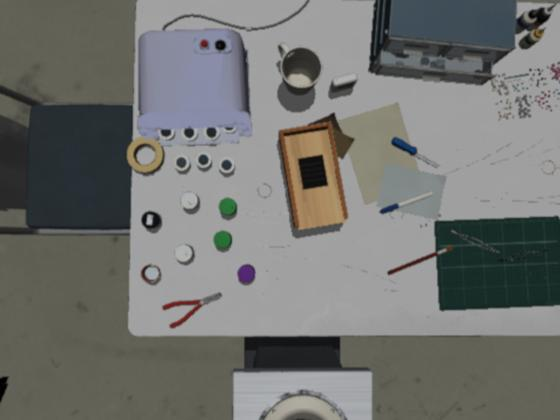

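```bash
sed -i "s/    return im,d,p/    else: p['rotation']=R.from_rotvec(p['rotation']).as_matrix() if np.size(p['rotation'])==3 else np.array(p['rotation'])\n    return im,d,p/" h.py
python3 - <<'E'
from h import *
for n in ['top','side','wrist']:
    im,d,p=cam(n); print(n,p); cv2.imwrite(f'pics/{n}0.png',im); np.savez(f'{n}0.npz',im=im,d=d,p=pts(d,p))
    if n=='top':
        P=pts(d,p)
        for u,v in [(151,219),(151,273),(190,201),(184,253),(228,206),(222,240),(246,273),(313,172),(300,215),(145,155),(300,300)]: print(u,v,P[v,u].round(),im[v,u])
        t=cv2.resize(im[120:300,130:350],None,fx=3.3,fy=3.3,interpolation=cv2.INTER_CUBIC)
        cv2.imwrite('pics/topc.png',t)
E
```

```text
top {'fovy': 51.57343191823844, 'cx': 285.74338460188693, 'cy': 207.99203017316842, 'position': array([ 465.16295313,   63.83559269, 1015.39208164]), 'rotation': array([[ 0.00450119,  0.99822487, -0.05938727],
       [-0.99973354,  0.00583668,  0.02233358],
       [ 0.02264056,  0.05927091,  0.99798515]])}
151 219 [497. 343.  39.] [148 151 151]
151 273 [375. 348.   9.] [172 171 159]
190 201 [537. 256.  43.] [170 172 171]
184 253 [421. 269.  35.] [176 173 170]
228 206 [527. 172.  36.] [ 58 114  45]
222 240 [451. 184.  40.] [ 54 109  39]
246 273 [378. 130.  37.] [113  41  85]
313 172 [602. -17.  63.] [14 16 15]
300 215 [507.  11.  60.] [ 95 134 168]
145 155 [648. 371.   2.] [161 160 160]
300 300 [313.   7.   0.] [161 161 161]
side {'fovy': 43.81436343551203, 'cx': 280.1821688646144, 'cy': 213.71595200720017, 'position': array([272.14711732, 904.50826242, 879.43780191]), 'rotation': array([[-0.96847147,  0.15206189, -0.19733272],
       [-0.24832824, -0.65253198,  0.71591557],
       [-0.01990243,  0.74234709,  0.66971986]])}
wrist {'fovy': 67.61960105575612, 'cx': 276.8034187586774, 'cy': 206.35046638065327, 'tool_from_camera': array([[ 1.09646943e-03,  9.68778329e-01,  2.47926092e-01,
         6.65725924e+01],
       [ 9.99999396e-01, -1.08065738e-03, -1.99863271e-04,
         5.42143169e-01],
       [ 7.42999548e-05,  2.47926161e-01, -9.68778929e-01,
        -1.41924486e+02],
       [ 0.00000000e+00,  0.00000000e+00,  0.00000000e+00,
         1.00000000e+00]]), 'rotation': array([[-0.35119052,  0.90695268,  0.23259849],
       [-0.93630272, -0.34059514, -0.08562807],
       [ 0.00156131, -0.24785437,  0.96879604]]), 'position': array([282.07970427, 560.87399662, 382.64674735])}
```

View pics/topc.png

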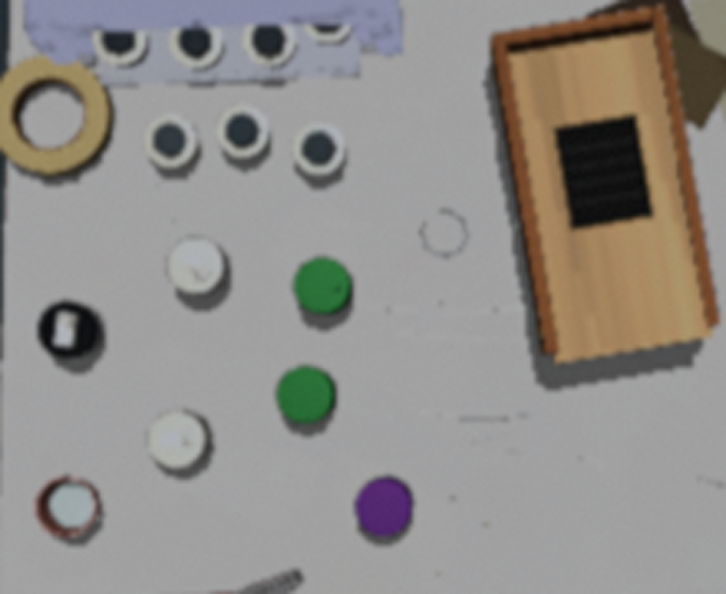

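View pics/side0.png

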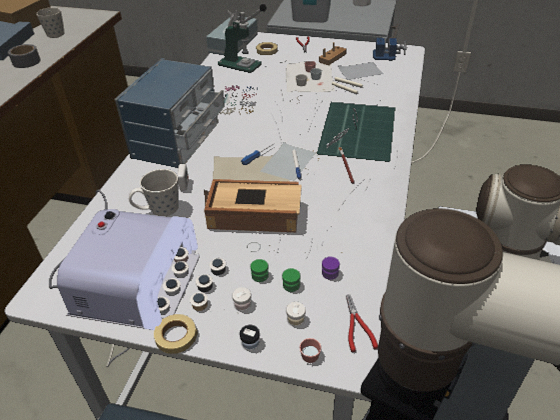

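```bash
python3 - <<'E'
from h import *
T=np.load('top0.npz');im,P=T['im'],T['p']
x,y,z=P[...,0],P[...,1],P[...,2]
m=(x>450)&(x<740)&(y>-110)&(y<90)&(z>40)&(z<90)
mm=cv2.morphologyEx(m.astype(np.uint8),cv2.MORPH_OPEN,np.ones((3,3)))
n,l,st,_=cv2.connectedComponentsWithStats(mm);k=1+st[1:,4].argmax();m=l==k
r=cv2.minAreaRect(P[m][:,:2].astype(np.float32));print('rect',r,cv2.boxPoints(r).round(1),np.percentile(z[m],[5,50,95]))
pm=m&(im.max(-1)<45)&(z<100);print('patch',pm.sum(),np.median(P[pm],0),cv2.minAreaRect(P[pm][:,:2].astype(np.float32)))
g=m&~pm;print('lidz',np.median(z[g&(im[...,2]>150)]))
# side
S=np.load('side0.npz');im,P2=S['im'],S['p'];x,y,z=P2[...,0],P2[...,1],P2[...,2]
pm=(im.max(-1)<45)&(abs(x-600)<60)&(abs(y+15)<60)&(z>45);print('sidepatch',pm.sum(),np.median(P2[pm],0),cv2.minAreaRect(P2[pm][:,:2].astype(np.float32)))
for nm,P_ in (('top',T['p']),('side',P2)):
    q=P_[(abs(P_[...,0]-497)<35)&(abs(P_[...,1]-343)<35)&(P_[...,2]>28)&(P_[...,2]<50)]
    c,rad=cv2.minEnclosingCircle(q[:,:2].astype(np.float32));print(nm,len(q),c,rad,np.median(q,0),q.min(0),q.max(0))
    q=P_[(abs(P_[...,0]-497)<60)&(abs(P_[...,1]-343)<40)&(P_[...,2]<15)];print('table',np.median(q[:,2]))
c=S['im'][300:370,210:290];cv2.imwrite('pics/sjar.png',cv2.resize(c,None,fx=6,fy=6,interpolation=2))
E
```

```text
rect ((595.939453125, -16.925872802734375), (225.95013427734375, 119.33712005615234), 9.965021133422852) [[474.3  22.3]
 [495.  -95.2]
 [717.5 -56.1]
 [696.9  61.4]] [58.44712228 62.0181112  67.27691589]
patch 752 [606.15998006 -15.20148847  62.15417271] ((634.9923095703125, -12.354419708251953), (130.07489013671875, 96.60487365722656), 10.375602722167969)
lidz 61.46657652304748
sidepatch 221 [602.83579334 -12.67322823  60.48188065] ((600.3880004882812, -14.687362670898438), (67.74774169921875, 57.241310119628906), 14.66385269165039)
top 253 (497.008056640625, 347.40625) 19.96514129638672 [496.99223394 346.03055843  36.85990199] [479.0194115  327.86022896  29.3447629 ] [514.96937363 366.23952795  41.57219331]
table 1.8068498339449661
side 299 (494.1565246582031, 346.4381103515625) 20.46895408630371 [493.09495803 349.12353076  35.01953151] [474.72605249 327.95935487  28.19426261] [512.56490528 366.68938068  38.83893201]
table -0.22910338801000307
```

View pics/sjar.png

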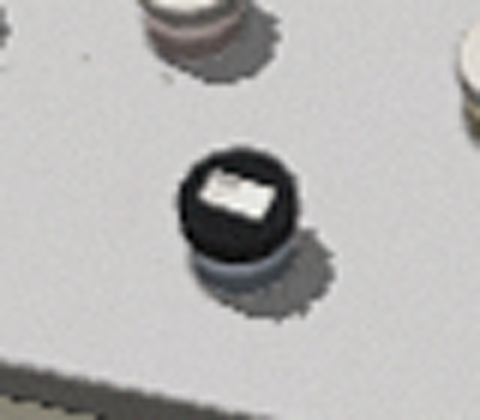

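Call:
{"method": "carry_out", "body": {
  "steps": [
    [[0,0,0,-0.136],[0,0,0,-0.136],[0,0,0,-0.136],[0,0,0,-0.136],[0,0,0,-0.136],[0.057,0.137,0,0],[0.057,0.137,0,0],[0.057,0.137,0,0],[0.057,0.137,0,0],[0.057,0.137,0,0],[0.057,0.137,0,0],[0.057,0.137,0,0],[0.057,0.137,0,0],[0.057,0.137,0,0],[0.057,0.137,0,0],[0.057,0.137,0,0],[0.057,0.137,0,0]]
  ],
  "claw": -1,
  "force": 20
}}

```text
t: 1.9
eef_pos: [412.1, 283.7, 241.5]
tcp_rot: [-3.13, -0.274, 0.0]
force: [-0.3, -0.3, 0.0]
width: 0.3
grasp_force: 0.0
```

Call:
{"method": "carry_out", "body": {
  "steps": [
    [[0.057,0.137,0,0],[0.057,0.137,0,0],[0.057,0.137,0,0],[0.057,0.137,0,0],[0.057,0.137,0,0],[0.057,0.137,0,0],[0.057,0.137,0,0],[0.057,0.137,0,0],[0.057,0.137,0,0],[0.057,0.137,0,0],[0.057,0.137,0,0],[0.057,0.137,0,0],[0,0,0,0],[0,0,0,0]]
  ]
}}

```text
t: 3.3
eef_pos: [603.3, -15.6, 240.9]
tcp_rot: [-3.13, -0.271, 0.002]
force: [-0.0, -0.1, 0.3]
width: 0.3
grasp_force: 0.0
```

```bash
python3 - <<'E'
from h import *
s=arm.sense();print(s['t'],s['eef_pos'],s['tcp_rot'],2*np.arctan2(s['tcp_rot'][1],s['tcp_rot'][0]),s['force'],s['width'])
im,d,p=cam('wrist');cv2.imwrite('pics/w1.png',im);np.savez('w1.npz',im=im,d=d,p=pts(d,p),rot=p['rotation'],pos=p['position'])
E
```

```text
3.3 [603.28871177 -15.6452029  240.90005238] [-3.12965437e+00 -2.71187962e-01  1.93941831e-03] -6.110314925463765 [-0.03430128 -0.05797185  0.34410528] 0.32870294455482046
```

View pics/w1.png

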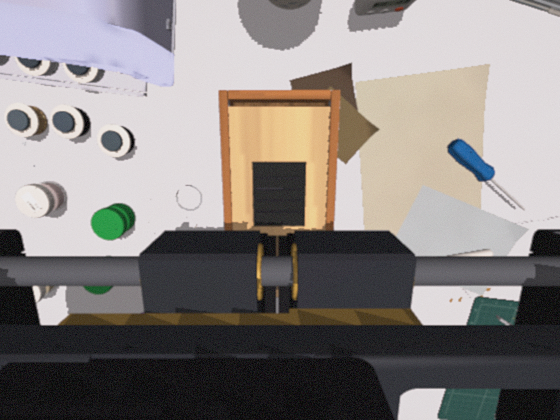

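```bash
cat >> h.py <<'E'
def rot2(a): return np.array([[np.cos(a),-np.sin(a)],[np.sin(a),np.cos(a)]])
E
python3 - <<'E'
from h import *
D=np.load('w1.npz');im,d,P=D['im'],D['d'],D['p'];p=dict(arm.camera_params('wrist'),rotation=D['rot'],position=D['pos'])
z=P[...,2]
rows=range(100,225,4)
L=[];Rr=[]
for v in rows:
    h=(z[v]>55)&(z[v]<75)
    i=np.where(h[200:360])[0]+200
    L.append(ray(p,i[0]-.5,v,66));Rr.append(ray(p,i[-1]+.5,v,66))
L,Rr=np.array(L),np.array(Rr)
for n,q in (('L',L),('R',Rr)):
    k=np.polyfit(q[:,0],q[:,1],1);print(n,'yaw',np.arctan(k[0]),'y at x=600',np.polyval(k,600),'resid',np.std(q[:,1]-np.polyval(k,q[:,0])))
B=[]
for u in range(226,335,4):
    h=(z[:,u]>55)&(z[:,u]<75);i=np.where(h[60:130])[0]+60;B.append(ray(p,u,i[0]-.5,66))
B=np.array(B);k=np.polyfit(B[:,1],B[:,0],1);print('rear yaw',-np.arctan(k[0]),'x at y=0',np.polyval(k,0))
dark=(im.max(-1)<60);pm=dark&(z>50)&(z<75);pm[:150]=0;pm[226:]=0;pm[:,:235]=0;pm[:,320:]=0
ii=np.where(pm);print('patch box px',ii[0].min(),ii[0].max(),ii[1].min(),ii[1].max(),'z',np.median(z[pm]))
for u,v in [(ii[1].min()-.5,ii[0].min()-.5),(ii[1].max()+.5,ii[0].min()-.5)]: print(ray(p,u,v,61.5))
print('lid z',np.median(z[120:155,240:310]),'rim',np.median(z[105:220,222:226]),np.median(z[92:97,230:330]),'table',np.median(z[150:200,190:205]))
E
```

```text
L yaw 0.17360801850200666 y at x=600 41.31835756037322 resid 0.3047703426953482
R yaw 0.17273677050285052 y at x=600 -77.12515980407187 resid 0.29038714137278815
rear yaw 0.17384639769782997 x at y=0 702.0413817113947
patch box px 163 225 253 304 z 59.76076319752556
[628.74761059  14.02382912  61.5       ]
[637.94396805 -38.2670422   61.5       ]
lid z 58.57572930409006 rim 63.56479271833143 63.533611835046315 table -1.216986816363658
```

Call:
{"method": "carry_out", "body": {
  "steps": [
    [[-0.011,0.004,0.12,0],[-0.011,0.004,0.12,0],[0,0,0.12,0],[0,0,0.12,0],[0,0,0.12,0],[0,0,0.12,0],[0,0,0.03,0],[0,0,0,0],[0,0,0,0]]
  ]
}}

```text
t: 4.25
eef_pos: [600.2, -17.0, 92.9]
tcp_rot: [3.129, 0.275, 0.004]
force: [-0.2, -0.3, -0.7]
width: 0.0
grasp_force: 0.0
```

Call:
{"method": "carry_out", "body": {
  "steps": [
    [[0,0,0.01,0],[0,0,0.01,0],[0,0,0.01,0],[0,0,0,0]]
  ]
}}

```text
t: 4.65
eef_pos: [599.3, -17.7, 85.5]
tcp_rot: [-3.13, -0.273, 0.0]
force: [0.5, -0.8, -0.4]
width: 0.2
grasp_force: 0.0
```

Call:
{"method": "carry_out", "body": {
  "steps": [
    [[0,0,0.005,0],[0,0,0.005,0],[0,0,0.005,0],[0,0,0,0]]
  ]
}}

```text
t: 5.05
eef_pos: [599.4, -17.6, 82.4]
tcp_rot: [3.13, 0.273, -0.001]
force: [0.3, -0.2, -0.5]
width: 0.4
grasp_force: 0.0
```

Call:
{"method": "carry_out", "body": {
  "steps": [
    [[0,0,0.004,0],[0,0,0,0]]
  ]
}}

```text
t: 5.25
eef_pos: [599.4, -17.6, 81.6]
tcp_rot: [3.13, 0.273, -0.0]
force: [-0.3, 0.8, 0.7]
width: 0.4
grasp_force: 0.0
```

Call:
{"method": "carry_out", "body": {
  "steps": [
    [[0,0,0.004,0],[0,0,0,0]]
  ]
}}

```text
t: 5.45
eef_pos: [599.4, -17.6, 80.9]
tcp_rot: [-3.13, -0.273, 0.0]
force: [0.4, 0.5, 0.1]
width: 0.2
grasp_force: 0.0
```

Call:
{"method": "carry_out", "body": {
  "steps": [
    [[0,0,0.003,0],[0,0,0,0]]
  ]
}}

```text
t: 5.65
eef_pos: [599.4, -17.6, 80.3]
tcp_rot: [3.13, 0.273, -0.0]
force: [-0.7, -0.8, -0.1]
width: 0.5
grasp_force: 0.0
```

Call:
{"method": "carry_out", "body": {
  "steps": [
    [[0,0,0.003,0],[0,0,0,0]]
  ]
}}

```text
t: 5.85
eef_pos: [599.5, -17.6, 80.2]
tcp_rot: [3.13, 0.274, 0.0]
force: [-1.7, -0.2, 3.7]
width: 0.5
grasp_force: 1.6
```

Call:
{"method": "carry_out", "body": {
  "steps": [
    [[0,0,0.003,0],[0,0,0,0]]
  ]
}}

```text
t: 6.05
eef_pos: [599.6, -17.6, 80.2]
tcp_rot: [3.129, 0.274, 0.001]
force: [-1.9, 0.4, 6.9]
width: 0.3
grasp_force: 3.2
```

Call:
{"method": "carry_out", "body": {
  "steps": [
    [[0,0,0.003,0],[0,0,0,0]]
  ]
}}

```text
t: 6.25
eef_pos: [599.6, -17.6, 80.2]
tcp_rot: [3.129, 0.274, 0.001]
force: [-3.8, 0.8, 9.6]
width: 0.3
grasp_force: 4.5
```

Call:
{"method": "carry_out", "body": {
  "steps": [
    [[0,0,0.003,0],[0,0,0,0]]
  ]
}}

```text
t: 6.45
eef_pos: [599.6, -17.6, 80.1]
tcp_rot: [3.129, 0.275, 0.001]
force: [-4.2, 1.1, 12.8]
width: 0.4
grasp_force: 5.8
```

Call:
{"method": "carry_out", "body": {
  "steps": [
    [[-0.01,0,0,0],[-0.02,0,0,0],[-0.02,0,0,0]]
  ]
}}

```text
t: 6.75
eef_pos: [593.4, -18.6, 80.2]
tcp_rot: [-3.129, -0.276, -0.015]
force: [4.5, 1.3, 4.9]
width: 0.6
grasp_force: 2.7
```

Call:
{"method": "carry_out", "body": {
  "steps": [
    [[0,0,0.004,0],[0,0,0.004,0],[0,0,0,0]]
  ]
}}

```text
t: 7.05
eef_pos: [593.0, -18.7, 80.1]
tcp_rot: [3.129, 0.276, 0.014]
force: [-0.8, 1.3, 14.0]
width: 0.3
grasp_force: 7.0
```

Call:
{"method": "carry_out", "body": {
  "steps": [
    [[-0.01,0,0.001,0],[-0.02,0,0,0],[-0.02,0,0,0]]
  ]
}}

```text
t: 7.35
eef_pos: [585.9, -19.9, 80.1]
tcp_rot: [-3.129, -0.277, -0.024]
force: [5.0, 1.9, 10.3]
width: 0.4
grasp_force: 4.9
```

Call:
{"method": "carry_out", "body": {
  "steps": [
    [[-0.02,0,0.003,0],[-0.03,0,0,0],[-0.03,0,0,0],[-0.03,0,0,0]]
  ]
}}

```text
t: 7.75
eef_pos: [564.9, -23.6, 80.0]
tcp_rot: [-3.129, -0.278, -0.027]
force: [5.6, 1.7, 11.7]
width: 0.4
grasp_force: 6.0
```

Call:
{"method": "carry_out", "body": {
  "steps": [
    [[-0.03,0,0,0],[-0.03,0,0,0],[-0.03,0,0,0],[-0.03,0,0,0],[-0.03,0,0,0]]
  ]
}}

```text
t: 8.25
eef_pos: [535.4, -28.7, 79.8]
tcp_rot: [-3.129, -0.278, -0.027]
force: [4.4, 1.4, 12.5]
width: 0.6
grasp_force: 6.1
```

Call:
{"method": "carry_out", "body": {
  "steps": [
    [[-0.03,0,0,0],[-0.03,0,0,0],[-0.03,0,0,0],[-0.03,0,0,0],[-0.02,0,0,0]]
  ]
}}

```text
t: 8.75
eef_pos: [507.6, -33.6, 79.5]
tcp_rot: [-3.129, -0.278, -0.026]
force: [4.8, 1.8, 12.0]
width: 0.3
grasp_force: 6.0
```

Call:
{"method": "carry_out", "body": {
  "steps": [
    [[-0.02,0,0,0],[-0.015,0,0,0]]
  ]
}}

```text
t: 8.95
eef_pos: [500.8, -34.8, 79.5]
tcp_rot: [-3.129, -0.278, -0.026]
force: [4.2, 1.5, 11.9]
width: 0.6
grasp_force: 6.1
```

Call:
{"method": "carry_out", "body": {
  "steps": [
    [[-0.015,0,0,0],[-0.01,0,0,0]]
  ]
}}

```text
t: 9.15
eef_pos: [495.8, -35.6, 79.4]
tcp_rot: [-3.129, -0.278, -0.025]
force: [4.2, 1.5, 12.8]
width: 0.7
grasp_force: 6.1
```

Call:
{"method": "carry_out", "body": {
  "steps": [
    [[-0.012,0,0,0],[-0.012,0,0,0]]
  ]
}}

```text
t: 9.35
eef_pos: [491.2, -36.4, 79.3]
tcp_rot: [-3.129, -0.278, -0.025]
force: [4.4, 1.4, 12.1]
width: 0.6
grasp_force: 6.1
```

Call:
{"method": "carry_out", "body": {
  "steps": [
    [[-0.012,0,0,0],[-0.012,0,0,0]]
  ]
}}

```text
t: 9.55
eef_pos: [487.5, -37.0, 79.4]
tcp_rot: [-3.128, -0.278, -0.029]
force: [7.3, 1.5, 9.8]
width: 0.4
grasp_force: 4.9
```

Call:
{"method": "carry_out", "body": {
  "steps": [
    [[-0.012,0,0,0],[0,0,0,0]]
  ]
}}

```text
t: 9.75
eef_pos: [484.8, -37.5, 79.3]
tcp_rot: [-3.128, -0.278, -0.028]
force: [6.2, 1.5, 10.7]
width: 0.5
grasp_force: 5.2
```

Call:
{"method": "carry_out", "body": {
  "steps": [
    [[0,0,0.004,0],[-0.01,0,0,0],[-0.01,0,0,0],[-0.01,0,0,0]]
  ]
}}

```text
t: 10.15
eef_pos: [480.6, -38.2, 79.1]
tcp_rot: [-3.128, -0.279, -0.034]
force: [8.2, 1.3, 11.4]
width: 0.2
grasp_force: 5.7
```

```bash
python3 - <<'E'
from h import *
im,d,p=cam('wrist');cv2.imwrite('pics/w2.png',im);np.savez('w2.npz',im=im,d=d,p=pts(d,p),rot=p['rotation'],pos=p['position'])
im,d,p=cam('top');cv2.imwrite('pics/t2.png',im)
cv2.imwrite('pics/c2.png',np.vstack([cv2.resize(im[100:260,220:400],(560,498)),cv2.resize(im[:1],(560,1))]))
print(arm.sense()['eef_pos'],arm.sense()['force'])
E
```

```text
[480.33781476 -38.2230791   79.13425901] [ 6.95130063  2.33317357 11.57254201]
```

View pics/w2.png

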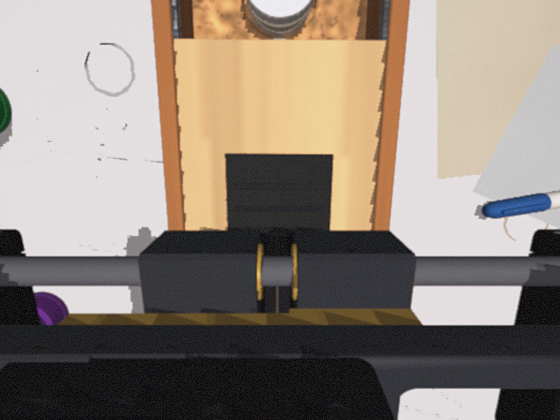

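```bash
python3 - <<'E'
from h import *
D=np.load('w2.npz');p=dict(arm.camera_params('wrist'),rotation=D['rot'],position=D['pos'])
c,s=np.cos(.1735),np.sin(.1735)
for uv in [(280,39.5),(230,154),(325,154)]:
    q=ray(p,*uv,60.5);print(uv,q,'u',q[0]*c+q[1]*s,'v',-q[0]*s+q[1]*c)
E
```

```text
(280, 39.5) [585.62280919 -20.88343469  60.5       ] u 573.2254905881257 v -121.66646796914495
(230, 154) [528.55389228  -5.40860695  60.5       ] u 519.6848052534687 v -96.5721143301371
(325, 154) [537.19844665 -53.12703867  60.5       ] u 519.9619018646822 v -145.06644661521625
```

Call:
{"method": "carry_out", "body": {
  "steps": [
    [[0,0,-0.03,0],[0,0,-0.12,0],[0,0,-0.12,0],[0,0,-0.12,0],[0,0,-0.12,0],[0.009,-0.145,0,0],[0.009,-0.145,0,0],[0.009,-0.145,0,0],[0.009,-0.145,0,0],[0.009,-0.145,0,0],[0.009,-0.145,0,0],[0.009,-0.145,0,0],[0.009,-0.145,0,0],[0.009,-0.145,0,0],[0.009,-0.145,0,0],[0.009,-0.145,0,0],[0.009,-0.145,0,0],[0.009,-0.145,0,0]]
  ]
}}

```text
t: 12.05
eef_pos: [428.0, 335.5, 175.8]
tcp_rot: [3.128, 0.273, -0.004]
force: [-0.0, -0.5, 0.1]
width: 0.5
grasp_force: 0.0
```

Call:
{"method": "carry_out", "body": {
  "steps": [
    [[0,0,0,0],[0,0,0,0],[0,0,0,0],[0,0,0,0]]
  ],
  "claw": 1
}}

```text
t: 12.45
eef_pos: [429.0, 334.1, 176.6]
tcp_rot: [3.129, 0.272, -0.001]
force: [0.2, -1.0, 0.3]
width: 25.0
grasp_force: 0.0
```

```bash
python3 - <<'E'
from h import *
s=arm.sense();print(s['eef_pos'],s['tcp_rot'],s['force'],s['width'])
im,d,p=cam('wrist');P=pts(d,p);z=P[...,2];cv2.imwrite('pics/w3.png',im)
c,sn=np.cos(.1735),np.sin(.1735)
m=(abs(P[...,0]-496)<45)&(abs(P[...,1]-347)<45)&(z>25)&(z<50)
m=cv2.morphologyEx(m.astype(np.uint8),cv2.MORPH_OPEN,np.ones((3,3)))
n,l,st,ce=cv2.connectedComponentsWithStats(m);k=1+st[1:,4].argmax();cn=cv2.findContours((l==k).astype(np.uint8),0,1)[0][0]
e=cv2.fitEllipse(cn);print(st[k],e,'topz',np.percentile(z[l==k],[10,50,90]),'table',np.median(z[(z<10)&(z>-10)]))
q=ray(p,*e[0],36);print('jar',q, 'rel u',(q-s['eef_pos'])[:2]@[c,sn],'tool y',(q-s['eef_pos'])[:2]@[sn,-c])
P3=P[l==k];print(cv2.minEnclosingCircle(P3[:,:2].astype(np.float32)))
E
```

```text
[428.96112812 334.11529483 176.58798349] [ 3.12920408e+00  2.71602589e-01 -1.15368463e-03] [ 0.22074201 -0.96597217  0.30881565] 24.99810575021792
[ 255  104   44   46 1569] ((276.6935729980469, 126.24056243896484), (43.15873718261719, 44.51705551147461), 176.4834747314453) topz [32.86671928 33.94859673 35.02253846] table -1.4649683556364437
jar [494.16790528 345.52213119  36.        ] rel u 66.19697317929318 tool y 0.021120636917188407
((493.8045349121094, 345.5403747558594), 19.632633209228516)
```

View pics/w3.png

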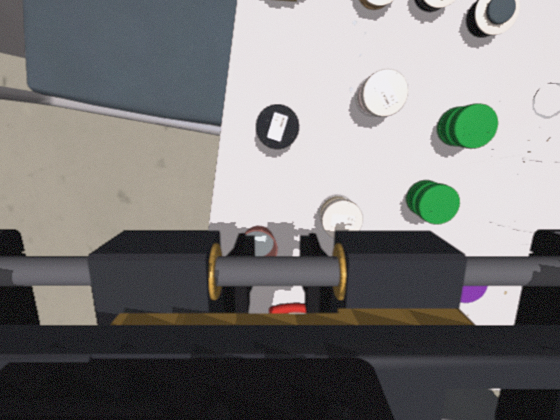

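Call:
{"method": "carry_out", "body": {
  "steps": [
    [[0.11,0,0,0],[0.11,0,0,0],[0.111,0,0,0],[0,0,0.1,0],[0,0,0.1,0],[0,0,0.1,0],[0,0,0.1,0],[0,0,0.1,0],[0,0,0.1,0],[0,0,0.07,0],[0,0,0.045,0],[0,0,0,0],[0,0,0,0]]
  ],
  "claw": 1
}}

```text
t: 13.8
eef_pos: [494.8, 347.0, 34.4]
tcp_rot: [-3.129, -0.274, -0.002]
force: [-0.4, 0.4, 0.0]
width: 87.2
grasp_force: 0.0
```

Call:
{"method": "carry_out", "body": {
  "steps": [
    [[0,0,0,0],[0,0,0,0],[0,0,0,0],[0,0,0,0],[0,0,0,0],[0,0,0,0],[0,0,0,0],[0,0,0,0],[0,0,0,0],[0,0,0,0]]
  ],
  "claw": -1,
  "force": 12
}}

```text
t: 14.8
eef_pos: [494.3, 346.7, 33.8]
tcp_rot: [3.13, 0.273, -0.0]
force: [-0.2, -0.3, -0.2]
width: 39.0
grasp_force: 12.0
```

Call:
{"method": "carry_out", "body": {
  "steps": [
    [[0,0,-0.05,0],[0,0,-0.12,0],[0,0,-0.12,0],[0,0,-0.12,0],[0,0,-0.12,0],[0.015,0.145,0,0],[0.015,0.145,0,0],[0.015,0.145,0,0],[0.015,0.145,0,0],[0.015,0.145,0,0],[0.015,0.145,0,0],[0.014,0.145,0,0],[0.014,0.145,0,0],[0.014,0.145,0,0],[0.014,0.145,0,0],[0.014,0.145,0,0],[0.014,0.145,0,0],[0.014,0.145,0,0],[0,0,0,0],[0,0,0,0]]
  ]
}}

```text
t: 16.8
eef_pos: [596.7, -18.5, 140.1]
tcp_rot: [-3.13, -0.271, -0.001]
force: [0.2, 0.7, 0.1]
width: 38.9
grasp_force: 12.0
```

```bash
python3 - <<'E'
from h import *
s=arm.sense();print(s['t'],s['eef_pos'],s['tcp_rot'],s['force'],s['width'],s['grasp_force'])
im,d,p=cam('wrist');cv2.imwrite('pics/w4.png',im);np.savez('w4.npz',im=im,d=d,p=pts(d,p),rot=p['rotation'],pos=p['position'],eef=s['eef_pos'])
E
```

```text
16.8 [596.6515359  -18.53166808 140.14545881] [-3.12965522e+00 -2.71154462e-01 -5.93271755e-04] [0.19159056 0.69902342 0.14489944] 38.946731825921866 12.000034600496292
```

View pics/w4.png

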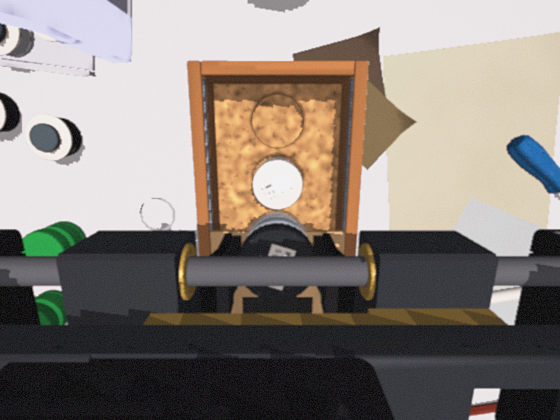

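```bash
python3 - <<'E'
from h import *
D=np.load('w4.npz');im,d,P=D['im'],D['d'],D['p'];p=dict(arm.camera_params('wrist'),rotation=D['rot'],position=D['pos']);z=P[...,2]
c,s=np.cos(.1735),np.sin(.1735);e=D['eef']
uv=lambda q:(q[0]*c+q[1]*s,-q[0]*s+q[1]*c)
print('eef',uv(e),'hole px z',np.median(z[112:128,268:286]),'insert',np.median(z[110:200,222:240]),'table',np.median(z[150:200,150:180]))
h=(z>18-4)&(z<60)
# hole: depth below insert
ins=np.median(z[110:200,222:240]);m=((z<ins-6)&(z>ins-20));m[:85]=0;m[160:]=0;m[:,:240]=0;m[:,315:]=0
m=cv2.morphologyEx(m.astype(np.uint8),cv2.MORPH_OPEN,np.ones((5,5)))
cn=max(cv2.findContours(m,0,1)[0],key=cv2.contourArea);E=cv2.minEnclosingCircle(cn);print('hole',E,cv2.boundingRect(cn))
q=ray(p,*E[0],12);print('floor blob',q,uv(q))
q=ray(p,277,120.5,23);print('rim guess',q,uv(q))
g=im.min(-1)>140;g[:150]=0;g[215:]=0;g[:,:245]=0;g[:,310:]=0
g=cv2.morphologyEx(g.astype(np.uint8),cv2.MORPH_OPEN,np.ones((5,5)));cn=max(cv2.findContours(g,0,1)[0],key=cv2.contourArea);E=cv2.minEnclosingCircle(cn)
q=ray(p,*E[0],47);print('jar',E,q,uv(q),'z',np.median(z[175:190,270:285]))
for a,b in [(277,61.5)]: q=ray(p,a,b,65);print('rear',uv(q))
for a in (190,367): print('side',uv(ray(p,a,85,65)))
# held jar
for a,b in [(277,211)]: print('held front edge underside',np.median(z[212:218,265:290]))
E
```

```text
eef (np.float64(584.4946260091793), np.float64(-121.25390787888941)) hole px z 9.487436640075913 insert 21.59483752343141 table -1.2866764952280505
hole ((277.1448059082031, 120.4726791381836), 26.968076705932617) (252, 94, 51, 54)
floor blob [666.6443437   -6.59798624  12.        ] (np.float64(655.4967249867074), np.float64(-121.5823093386166))
rim guess [666.41500045  -6.52024368  23.        ] (np.float64(655.2842457215729), np.float64(-121.46614223237347))
jar ((277.16326904296875, 183.97959899902344), 25.339157104492188) [620.19761358 -14.78375778  47.        ] (np.float64(608.3342017993874), np.float64(-121.62704594456557)) z 45.25887334480262
rear (np.float64(690.9341236163754), np.float64(-121.4601920007946))
side (np.float64(676.8074408202931), np.float64(-64.87939130599963))
side (np.float64(676.8449525286882), np.float64(-179.97901667500986))
held front edge underside 111.3045201447366
```

Call:
{"method": "carry_out", "body": {
  "steps": [
    [[0.118,0.001,0,0],[0.118,0,0,0],[0.119,0,0,0],[0,0,0.1,0],[0,0,0.1,0],[0,0,0.1,0],[0,0,0.05,0],[0,0,0,0],[0,0,0,0]]
  ]
}}

```text
t: 17.75
eef_pos: [667.2, -5.3, 70.6]
tcp_rot: [3.129, 0.275, 0.002]
force: [0.0, -0.2, 0.2]
width: 39.1
grasp_force: 12.0
```

Call:
{"method": "carry_out", "body": {
  "steps": [
    [[0,0,0.02,0],[0,0,0.02,0],[0,0,0.01,0],[0,0,0,0]]
  ]
}}

```text
t: 18.15
eef_pos: [666.4, -6.0, 59.5]
tcp_rot: [3.13, 0.273, -0.001]
force: [-0.0, -0.3, -0.7]
width: 39.3
grasp_force: 12.0
```

Call:
{"method": "carry_out", "body": {
  "steps": [
    [[0,0.003,0.01,0],[0,0,0.01,0],[0,0,0.01,0],[0,0,0,0]]
  ]
}}

```text
t: 18.55
eef_pos: [666.5, -6.6, 53.3]
tcp_rot: [3.13, 0.273, -0.001]
force: [0.5, -0.0, -0.8]
width: 39.4
grasp_force: 12.0
```

Call:
{"method": "carry_out", "body": {
  "steps": [
    [[0,0,0.01,0],[0,0,0.01,0],[0,0,0.01,0],[0,0,0,0]]
  ]
}}

```text
t: 18.95
eef_pos: [666.5, -6.6, 47.3]
tcp_rot: [3.13, 0.273, -0.001]
force: [-0.7, 0.4, -0.4]
width: 39.2
grasp_force: 12.0
```

Call:
{"method": "carry_out", "body": {
  "steps": [
    [[0,0,0.01,0],[0,0,0,0]]
  ]
}}

```text
t: 19.15
eef_pos: [666.6, -6.5, 45.5]
tcp_rot: [3.13, 0.273, -0.001]
force: [0.4, -0.0, -1.3]
width: 38.9
grasp_force: 12.0
```

Call:
{"method": "carry_out", "body": {
  "steps": [
    [[0,0,0.004,0],[0,0,0,0]]
  ]
}}

```text
t: 19.35
eef_pos: [666.7, -6.5, 44.9]
tcp_rot: [-3.13, -0.273, 0.0]
force: [-0.2, 0.9, -0.6]
width: 39.2
grasp_force: 12.0
```

Call:
{"method": "carry_out", "body": {
  "steps": [
    [[0,0,0.004,0],[0,0,0,0]]
  ]
}}

```text
t: 19.55
eef_pos: [666.9, -6.5, 44.5]
tcp_rot: [3.13, 0.274, 0.001]
force: [-0.4, -0.5, 2.2]
width: 39.0
grasp_force: 12.0
```

Call:
{"method": "carry_out", "body": {
  "steps": [
    [[0,0,0,0],[0,0,0,0],[0,0,0,0],[0,0,0,0],[0,0,0,0]]
  ],
  "claw": 0.26
}}

```text
t: 20.05
eef_pos: [666.7, -6.5, 44.1]
tcp_rot: [-3.13, -0.273, 0.0]
force: [-0.5, 0.0, 0.0]
width: 54.5
grasp_force: 0.0
```

Call:
{"method": "carry_out", "body": {
  "steps": [
    [[0,0,-0.03,0],[0,0,-0.06,0],[0,0,-0.1,0],[0,0,-0.1,0],[0,0,-0.1,0],[0,0,-0.1,0],[-0.15,0,0,0],[-0.15,0,0,0],[-0.15,0,0,0],[0,0,0,0],[0,0,0,0]]
  ]
}}

```text
t: 21.15
eef_pos: [578.6, -22.2, 143.9]
tcp_rot: [3.13, 0.274, 0.005]
force: [-0.4, 0.1, 0.9]
width: 54.9
grasp_force: 0.0
```

```bash
python3 - <<'E'
from h import *
s=arm.sense();print(s['t'],s['eef_pos'],s['tcp_rot'],s['force'],s['width'],s['grasp_force'])
im,d,p=cam('wrist');P=pts(d,p);z=P[...,2];cv2.imwrite('pics/w5.png',im);np.savez('w5.npz',im=im,d=d,p=P,rot=p['rotation'],pos=p['position'])
c,sn=np.cos(.1735),np.sin(.1735);U=P[...,0]*c+P[...,1]*sn;V=-P[...,0]*sn+P[...,1]*c
for nm,u0 in (('placed',655.4),('next',607.8)):
    m=(np.hypot(U-u0,V+121.5)<17)&(z>15)&(z<60);q=P[m];A=np.c_[U[m],V[m],np.ones(m.sum())];k=np.linalg.lstsq(A,q[:,2],rcond=None)[0]
    print(nm,m.sum(),np.median(q[:,2]),'slope',k[:2])
E
```

```text
21.15 [578.64300738 -22.15621262 143.88604273] [3.1295999  0.27397716 0.00473058] [-0.43182102  0.09656389  0.85958666] 54.891817501386086 0.0
placed 1806 44.81092588922289 slope [0.00195148 0.00023857]
next 1550 44.87228354357141 slope [-0.0034068  -0.00087663]
```

View pics/w5.png

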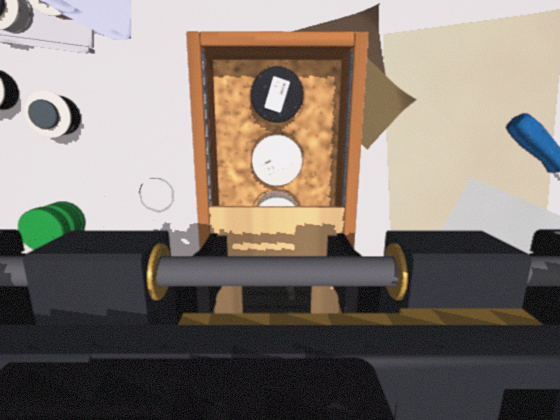

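Call:
{"method": "carry_out", "body": {
  "steps": [
    [[-0.1,0,0,0],[-0.1,0,0,0],[-0.1,0,0,0],[-0.1,0,0,0],[0,0,0.1,0],[0,0,0.1,0],[0,0,0.06,0],[0,0,0.02,0],[0,0,0.01,0],[0,0,0.01,0],[0,0,0,0],[0,0,0,0]]
  ],
  "claw": -1,
  "force": 20
}}

```text
t: 22.4
eef_pos: [499.7, -35.9, 82.6]
tcp_rot: [-3.13, -0.274, -0.002]
force: [0.4, 0.3, 0.3]
width: 0.4
grasp_force: 0.0
```

Call:
{"method": "carry_out", "body": {
  "steps": [
    [[0,0,0.005,0],[0,0,0.005,0],[0,0,0,0]]
  ]
}}

```text
t: 22.7
eef_pos: [499.3, -36.0, 80.2]
tcp_rot: [-3.13, -0.273, 0.0]
force: [0.3, 0.0, 0.1]
width: 0.5
grasp_force: 0.0
```

Call:
{"method": "carry_out", "body": {
  "steps": [
    [[0,0,0.003,0],[0,0,0,0]]
  ]
}}

```text
t: 22.9
eef_pos: [499.3, -36.0, 80.0]
tcp_rot: [3.129, 0.274, -0.0]
force: [-1.3, -0.1, 3.9]
width: 0.4
grasp_force: 2.0
```

Call:
{"method": "carry_out", "body": {
  "steps": [
    [[0,0,0.004,0],[0,0,0,0]]
  ]
}}

```text
t: 23.1
eef_pos: [499.3, -36.1, 79.7]
tcp_rot: [3.129, 0.274, -0.0]
force: [-2.6, 1.2, 9.1]
width: 0.2
grasp_force: 4.5
```

Call:
{"method": "carry_out", "body": {
  "steps": [
    [[0,0,0.004,0],[0,0,0,0]]
  ]
}}

```text
t: 23.3
eef_pos: [499.3, -36.1, 79.6]
tcp_rot: [3.129, 0.275, 0.0]
force: [-3.9, 0.9, 13.6]
width: 0.7
grasp_force: 6.6
```

Call:
{"method": "carry_out", "body": {
  "steps": [
    [[0.01,0,0,0],[0.015,0,0,0]]
  ]
}}

```text
t: 23.5
eef_pos: [503.8, -35.3, 79.6]
tcp_rot: [3.129, 0.274, -0.001]
force: [-6.0, 1.3, 14.1]
width: 0.5
grasp_force: 7.0
```

Call:
{"method": "carry_out", "body": {
  "steps": [
    [[0.02,0,0,0],[0.02,0,0,0],[0.02,0,0,0]]
  ]
}}

```text
t: 23.8
eef_pos: [515.8, -33.2, 79.7]
tcp_rot: [3.129, 0.274, -0.001]
force: [-5.9, 0.8, 14.7]
width: 0.6
grasp_force: 7.2
```

Call:
{"method": "carry_out", "body": {
  "steps": [
    [[0.03,0,0,0],[0.03,0,0,0],[0.03,0,0,0],[0.03,0,0,0]]
  ]
}}

```text
t: 24.2
eef_pos: [539.6, -29.1, 79.9]
tcp_rot: [3.129, 0.275, -0.001]
force: [-5.4, 0.3, 14.5]
width: 0.7
grasp_force: 7.2
```

Call:
{"method": "carry_out", "body": {
  "steps": [
    [[0.03,0,0,0],[0.03,0,0,0],[0.03,0,-0.001,0],[0.03,0,0,0]]
  ]
}}

```text
t: 24.6
eef_pos: [563.0, -25.0, 80.0]
tcp_rot: [3.129, 0.274, -0.002]
force: [-6.5, 0.2, 13.2]
width: 0.6
grasp_force: 6.6
```

Call:
{"method": "carry_out", "body": {
  "steps": [
    [[0.03,0,0,0],[0.03,0,0,0],[0.03,0,0,0],[0.03,0,0,0],[0.03,0,0,0]]
  ]
}}

```text
t: 25.1
eef_pos: [592.5, -19.8, 80.0]
tcp_rot: [3.129, 0.274, -0.002]
force: [-5.8, 0.1, 12.0]
width: 0.3
grasp_force: 6.2
```

Call:
{"method": "carry_out", "body": {
  "steps": [
    [[0.02,0,0,0],[0.015,0,0,0]]
  ]
}}

```text
t: 25.3
eef_pos: [599.6, -18.6, 80.0]
tcp_rot: [3.129, 0.274, -0.001]
force: [-5.4, -0.1, 12.2]
width: 0.6
grasp_force: 6.1
```

Call:
{"method": "carry_out", "body": {
  "steps": [
    [[0.012,0,0,0],[0.012,0,0,0]]
  ]
}}

```text
t: 25.5
eef_pos: [604.1, -17.8, 80.0]
tcp_rot: [3.129, 0.274, -0.001]
force: [-5.9, -0.1, 12.7]
width: 0.6
grasp_force: 6.0
```

Call:
{"method": "carry_out", "body": {
  "steps": [
    [[0.01,0,0,0],[0.01,0,0,0]]
  ]
}}

```text
t: 25.7
eef_pos: [608.0, -17.1, 80.0]
tcp_rot: [3.129, 0.274, -0.002]
force: [-5.8, -0.4, 10.7]
width: 0.3
grasp_force: 5.9
```

Call:
{"method": "carry_out", "body": {
  "steps": [
    [[0.01,0,0,0],[0.01,0,0,0]]
  ]
}}

```text
t: 25.9
eef_pos: [608.6, -17.1, 79.9]
tcp_rot: [3.128, 0.273, -0.015]
force: [-14.4, 1.0, 20.4]
width: 0.4
grasp_force: 9.7
```

Call:
{"method": "carry_out", "body": {
  "steps": [
    [[0.01,0,0,0],[0.01,0,0,0]]
  ]
}}

```text
t: 26.1
eef_pos: [611.0, -16.9, 79.9]
tcp_rot: [3.128, 0.273, -0.02]
force: [-12.4, -2.3, 15.7]
width: 0.3
grasp_force: 8.3
```

Call:
{"method": "carry_out", "body": {
  "steps": [
    [[0,0,-0.03,0],[0,0,-0.1,0],[0,0,-0.15,0],[0,0,-0.15,0],[0,0,-0.15,0],[0,0,-0.15,0],[-0.15,0,0,0],[-0.15,0,0,0],[0,0,0,0],[0,0,0,0]]
  ]
}}

```text
t: 27.1
eef_pos: [557.5, -25.8, 224.5]
tcp_rot: [-3.13, -0.274, -0.003]
force: [0.2, 0.2, 0.0]
width: 0.4
grasp_force: 0.0
```

```bash
python3 - <<'E'
from h import *
s=arm.sense();print(s['t'],s['eef_pos'],s['force'])
im,d,p=cam('wrist');cv2.imwrite('pics/w6.png',im);P=pts(d,p);z=P[...,2]
c,sn=np.cos(.1735),np.sin(.1735)
U=P[...,0]*c+P[...,1]*sn;V=-P[...,0]*sn+P[...,1]*c
pm=(im.max(-1)<60)&(z>50)&(z<75)&(abs(V+121.5)<25);print('patch rear u',np.percentile(U[pm],[99,99.9]))
for u0 in range(590,696,6):
    m=(abs(U-u0)<3)&(abs(V+121.5)<40)&(z<90);print(u0,z[m].mean().round(1),end='; ')
E
```

```text
27.1 [557.48164141 -25.79537083 224.51181621] [0.24804274 0.20247105 0.03262541]
patch rear u [628.63228756 628.73746686]
590 59.5; 596 59.3; 602 59.4; 608 59.3; 614 59.3; 620 59.2; 626 59.2; 632 58.6; 638 58.5; 644 58.5; 650 58.4; 656 58.5; 662 58.5; 668 58.4; 674 58.5; 680 58.7; 686 63.2; 692 63.4;
```

View pics/w6.png

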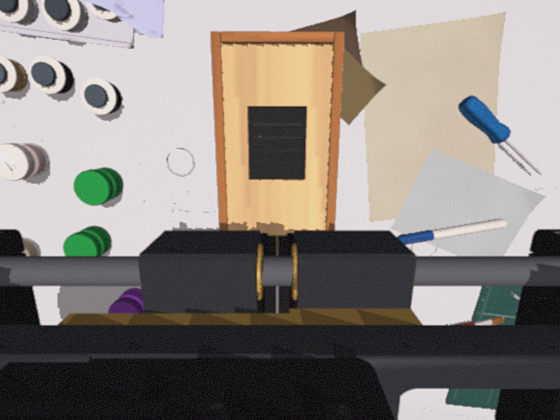

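```bash
python3 -c "
from rig import arm
print(arm.sign_off())"
```

```text
the job is handed in; nothing more can be done
None
```

The blue jar is seated in the empty hole, level with the jar next to it, and the lid was opened to its stop and is shut again against the rear wall. Highest press read on the lid was 20 N, as it met the rear wall. The job took about 27 s and is handed in.

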